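Level a flow-cup stand with a bull's-eye level

TASK

Get the flow-cup stand level for a viscosity test: put the round spirit level on the cup so that its spigot drops into the mouth, push it down gently so that it beds flat on the rim, and let go of it. Then take the knob of the stand's front levelling screw, press down on it so that the foot stays planted, and turn it until the bubble lies inside the level's ring. Finish like that, still gripping the knob and pressing it down with the bubble in the ring, because I shall then tighten the lock nut; do not knock the stand over or push it across the bench, and leave the jars and bottles round about alone.

Things in the scene. Friction and masses are not known exactly. Their poses are not given: they have to be found in the camera images.
- level_center (a point): Round bull's-eye spirit level: bare aluminium puck, loose, 0.17 kg, window up on the bench. Body 60 mm across, 22 mm high, above a chamfered centring spigot 45 mm across, 4 mm high: 26 mm in all. The point is its centre, half-way up: 13 mm above its underside, 9 mm above the shoulder that rests on the cup's rim. z along its axis, up. Grip it round the body from above, at any yaw.
- level_seat (a point): Middle of the level's shoulder, 4 mm above the underside of its spigot; it coincides with cup_mouth when the level is seated (sideways play 2.5 mm).
- level_ring (a point): Centre of the ring mark on the level's round window, 24 mm above its underside. The dark ring is 16 mm across inside. z is the level's axis.
- bubble (a point): Centre of the bubble, a pale disc 12 mm across in the level's green window. It floats to the high side, 12 mm off the ring's centre a degree of tilt, at most 12.5 mm along either axis of the level, and settles in about 1.5 s. Centred when over level_ring; wholly inside the ring when within 2 mm of it.
- cup_mouth (a point): Centre of the aluminium flow cup's mouth at rim height, 185 mm above the bench. The cup is part of the stand, carried by a ring on a short column. Bore 50 mm, rim 57 mm across outside; an overflow gallery 78 mm across lies 12 mm below the rim; the column behind the cup ends 12 mm below the rim. z up, x from the screw to the column.
- stand: Flow-cup stand, about 2.8 kg, free on two fixed rear feet and the levelling screw in front. Grey base 240 x 190 mm with an open jar fixed under the cup, top 27 mm above the bench. Origin under its middle at bench height; x points from the screw (x -115 mm) to the cup's axis (x +35), rear feet (x +85) and column (x +88); z up. The screw lifts or lowers the front, 200 mm from the rear feet; it starts 1.4 to 2.9 mm too low.
- knob_grip (a point): Centre of the levelling screw's black fluted knob, on its axis, 64 mm above the bench; the knob keeps this height as the stand goes up or down. Its grip is a cylinder 36 mm across, 51 to 77 mm above the bench, over a skirt 54 mm across with its top at 51 mm, on which fingertips may press. Grip it from above at any yaw. The cup's axis is 150 mm behind it.
- knob (a joint): Turn of the levelling screw in rad, growing clockwise seen from above (right-hand thread), negative at the start. Clockwise drives the foot out and raises the stand's front: 6 mm a turn, 0.27 degree of tilt or 3.3 mm of bubble a radian. Stops at -5.5 and +5.5. Friction 0.06 N m; it stays where it is left.
- foot_pad: Slightly domed rubber pad, 30 mm across, under the levelling screw; origin at its underside, on the screw's axis. It bears on the bench with about 12 N by itself. Holding the knob pressed means at least 4 N more than that; 6 to 15 N more is plenty.
- jar_b: Bystander: low paint jar with a cream lid, 67 mm across, 50 mm high. Origin at its underside.
- jar_a: Bystander: paint jar with a cream lid, 63 mm across, 72 mm high. Origin at its underside.
- amber_a: Bystander: brown bottle, 42 mm across, 85 mm high. Origin at its underside.
- dish_a: Bystander: small white dish, 71 mm across, 18 mm high. Origin at its underside.

How it is judged (in metres and radians):
On the way, in this order (a step that is already met when the one before it is completed fails the run):
1. the level sits with its spigot in the cup and its shoulder on the rim, and is pushed down there with more than 3.5 N (horizontal distance between level_seat and cup_mouth below 0.005 m and z of level_seat in the frame of stand between 0.182 and 0.1875 m and angle between the z axis of level_ring and the z axis of stand, either way round below 0.05 rad and contact force between level and stand above 3.5 N), for 0.1 s.
2. the level is let go, and the knob is gripped (horizontal distance between level_seat and cup_mouth below 0.005 m and z of level_seat in the frame of stand between 0.182 and 0.1875 m and angle between the z axis of level_ring and the z axis of stand, either way round below 0.02 rad and contact force between the fingers and level below 0.2 N and contact force between the fingers and knob above 2 N), for 0.2 s.
At the end, for the whole second after the job is handed in: Level seated on the cup (within 5 mm of centre, shoulder on the rim), untouched; bubble within 2.2 mm of the ring's centre; knob still gripped, not turning, and pressed so that the foot bears more than 16 N (12 N unpressed); stand within 50 mm of its start (all of step 2 and horizontal distance between bubble and level_ring below 0.0022 m and contact force between the arm and level below 0.2 N and contact force between foot_pad and anything else above 16 N and velocity of joint knob between -0.1 and 0.1 rad/s and distance of cup_mouth from where it was at the start of the episode below 0.05 m); the arm keeps its last pose, push and grip.
It fails at once if the stand is tipped over (angle between stand's own z axis and vertical above 0.15 rad).
It fails at once if the level is dropped off the bench (height (world z) of level_center below -0.05 m).
It fails at once if a neighbouring jar, bottle or dish is pushed away (distance of any of jar_a, jar_b, amber_a, dish_a from where it was at the start of the episode above 0.03 m).
It also fails if it takes over 70 s, if anything falls off the work surface, if the arm or the gripper's body presses on something with over 40 N, if the wrist force passes 120 N, or if a joint passes its speed limit or range.

ROBOT

A 7-joint arm with a two-finger parallel gripper is mounted at the origin on a cart in front of the work surface, level with it; the furniture and walls round the work are solid. World frame = base frame: x ahead of the robot, y to its left, z up, the work surface at z = 0. Lengths are in mm, angles in rad, forces in N, time in s.
With the tool pointing down it reaches from about 400 to 875 mm from the base axis. Payload 4.4 kg.
Tool frame: the origin (TCP) lies midway between the tips of the shut fingers; the grasp point (between the pads) lies 19 mm behind it; z points along the fingers, y is the line along which they close (so a half turn about z gives the same grasp; the last joint's range is limited). The gripper opens to 85 mm and grips with 20 to 120 N. Pads are 22 mm wide; open, the fingers measure 114 mm over their backs; the gripper's body (76 mm by 85 mm) begins 54 mm behind the grasp point. The pads swing forward as they close: fully open they stand 13 mm farther back than shut.
Start: joints at [-1.269, 0.628, 0.038, 1.517, -0.027, 0.996, -0.02], TCP at [233.694, 606.552, 231.313] pointing down, gripper open.
Joint ranges: [-3.06, 3.06], [-0.37, 2.12], [-1.25, 1.32], [0.18, 2.47], [-1.1, 4.24], [0.23, 1.98], [-2.94, 2.94]. Speed limits (rad/s): [2.57, 2.57, 3.14, 3.14, 3.14, 3.14, 3.14].

INTERFACE

Orientations are given as [roll, pitch, yaw] about the fixed x, y, z axes, in that order (R = Rz(yaw) Ry(pitch) Rx(roll)).
In Python, from cell import read_state, get_image, finish_job gives the robot as it stands.
- The arm moves only by the tool send_rows, never from a script. Its argument "series" is a list of rows, each an object of numbers: "ax", "ay", "az": the turn, a rotation vector about the tool's x, y, z in rad; "dx", "dy", "dz": the shift along the tool's x, y, z in cm; "hand": the closure, from 0 (fully open) to 1 (shut). In form: [{"ax": .., "ay": .., "az": .., "dx": .., "dy": .., "dz": .., "hand": ..}, ...]. A call has 1 to 10 rows; each row is the pose to reach, as a shift and turn from the pose commanded when the call began, along the tool's axes at that moment; what a row does not reach only later rows make up. A row lasts 1/10 s, in which the tool goes at most 50 mm and 8.59 degrees, less where a joint would pass 70% of its speed; a pose out of reach is approached as far as the arm can. A call with a gripper value outside its range is refused whole. The fingers move at their own pace and stop on an object; the grip force is fixed at half the most. Time passes only in rows, so rows that repeat a pose let the fingers close. It gives the time, the measured TCP pose, the force, the opening and the grip force at its end, in the units of the state.
- read_state(): the state, without advancing time (a new reading comes with each control period).
- get_image(name): name is "side" or "top"; returns a dict with "pixels" (420x560x3 uint8, red, green, blue), "mtx" (3x3 intrinsics, pixels), "k1" (the pictures are not rectified: a ray, as slopes to the right and down, at radius r is drawn at 1 + k1 r^2 times it, then the intrinsics apply), "R" (3x3) and "t" (3): a world point X has camera coordinates R X + t. Camera axes: x right, y down, z forward; pixel columns grow to the right and rows downward; lengths in mm; the calibration is good to about 2 mm. A picture is of the moment at which its call begins. There is no depth.
- finish_job(): hands the job in; it is judged then, once.
The state is a dict: "clock": time; "qpos": joint angles; "qd": joint speeds; "tau": joint torques, N m; "eef_pos": TCP position; "tool_rot": TCP orientation; "force": force on the tool from outside, world axes, zero at the start; "torque": the same for the moment, N m; "width": finger opening in mm; "gripper_force": force on a finger pad.
Only numpy, scipy, OpenCV 4.12 (cv2) and the standard library are available. Lean on these libraries where they do the work, as an engineer would, in place of code of your own. Each camera call takes 0.05 s, during which the arm holds its last target. There are 200 camera calls.

## Working session

There is one attempt and no reset: what is moved stays moved. The work goes in short steps, Python scripts to look and compute and a tool call to move; the robot and the scene stay as the last step left them, time stands still between calls to the robot, and variables do not carry over. Pictures are saved under pics/ and viewed, at most 10 in all, crops included, and the job is handed in when it is done.

Besides the shell and the picture viewer there is one more tool, called after ">>>" by a JSON object that holds its "fn" and its "kwargs", one argument or row to a line. send_rows: Moves the arm, as the interface text tells. Its arguments: {"type":"object","properties":{"series":{"type":"array","items":{"type":"object","properties":{"ax":{"type":"number"},"ay":{"type":"number"},"az":{"type":"number"},"dx":{"type":"number"},"dy":{"type":"number"},"dz":{"type":"number"},"hand":{"type":"number"}}}}},"required":["series"]}

```bash
mkdir -p pics; ls; cat > h.py <<'E'
import numpy as np, cv2
from cell import read_state, get_image, finish_job
def grab(name,fn):
    im=get_image(name); cv2.imwrite(fn,im["pixels"][:,:,::-1]); np.savez(fn+".npz",**{k:np.array(im[k]) for k in im}); return im
def ray(im,u,v):
    K=np.array(im["mtx"]);R=np.array(im["R"]);t=np.array(im["t"])
    D=np.array([float(im["k1"]),0,0,0])
    p=cv2.undistortPoints(np.array([[[u,v]]],float),K,D)[0,0]
    return -R.T@t, R.T@np.array([p[0],p[1],1.])
def onz(im,u,v,z):
    c,d=ray(im,u,v); return c+d*(z-c[2])/d[2]
def proj(im,X):
    return cv2.projectPoints(np.array([X],float),cv2.Rodrigues(np.array(im["R"]))[0],np.array(im["t"],float),np.array(im["mtx"]),np.array([float(im["k1"]),0,0,0]))[0].ravel()
E
python3 - <<'E'
from h import *
for n in("top","side"):
    im=grab(n,f"pics/{n}0.png"); print(n,-np.array(im["R"]).T@im["t"],im["mtx"],im["k1"])
a=cv2.imread("pics/top0.png");b=cv2.imread("pics/side0.png")
s=read_state();print(s)
E
```

```text
pics
top [ 219.18450804   20.63179504 1524.18036002] [[430.21959628   0.         280.81786219]
 [  0.         430.21959628 210.64323379]
 [  0.           0.           1.        ]] -0.06870052812885094
side [  329.33794133 -1048.91783326   825.20656282] [[475.70100245   0.         277.34674429]
 [  0.         475.70100245 213.05858904]
 [  0.           0.           1.        ]] 0.017897953947500347
{'clock': 0.1, 'qpos': array([-1.26883164,  0.62924748,  0.03847355,  1.51829412, -0.02698717,
        0.99631817, -0.0200172 ]), 'qd': array([-0.00018854, -0.00157841, -0.00224984, -0.00181505,  0.00118767,
        0.0005585 , -0.00117051]), 'tau': array([ 1.92116386e-03, -5.64529681e+01,  1.22992136e+00, -1.93970168e+01,
        1.12178485e-02,  5.40083609e-03, -1.81923178e-05]), 'eef_pos': array([233.47769378, 605.99853152, 230.47722327]), 'tool_rot': array([-3.13984487e+00,  4.58394127e-05,  2.77379390e+00]), 'force': array([-0.61538191,  0.30558381, -0.14990607]), 'torque': array([ 0.00830121, -0.01026678, -0.02279773]), 'gripper_force': 0.0, 'width': 85.45872280336805}
```

View pics/top0.png

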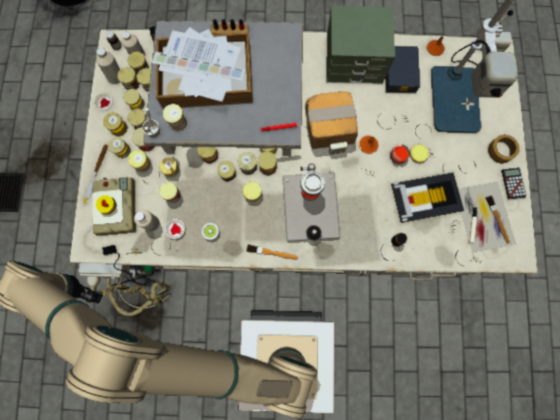

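View pics/side0.png

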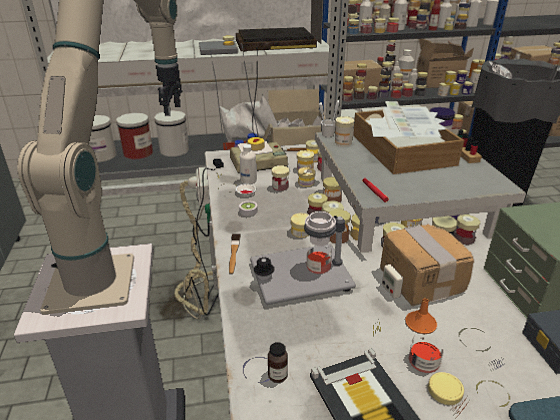

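The top view shows the level at about (210,232), the knob at (314,232) and the cup at (312,184). The side view shows them at (248,208), (263,265) and (320,220). Next I'll refine these.

```bash
python3 - <<'E'
from h import *
T=dict(np.load("pics/top0.png.npz"));S=dict(np.load("pics/side0.png.npz"))
def mask(im,lo,hi,box):
    x0,y0,x1,y1=box
    h=cv2.cvtColor(im["pixels"][y0:y1,x0:x1],cv2.COLOR_RGB2HSV)
    m=cv2.inRange(h,lo,hi); n,l,st,c=cv2.connectedComponentsWithStats(m)
    return [(c[i]+[x0,y0],st[i,4],st[i,2:4]) for i in range(1,n) if st[i,4]>8]
for nm,im,bx in(("T",T,(195,218,225,246)),("S",S,(234,195,262,220))): print("green",nm,mask(im,(40,80,60),(80,255,255),bx))
for nm,im,bx in(("T",T,(300,220,330,245)),("S",S,(248,250,280,280))): print("black",nm,mask(im,(0,0,0),(180,255,50),bx))
print("level",onz(T,210,231.5,24),"side",onz(S,248,208,24))
print("knob",onz(T,314,232,77),onz(S,263,259,77))
print("cup",onz(T,313,184,185),onz(S,320,217,185))
a=cv2.resize(T["pixels"][150:250,190:350],None,fx=5,fy=5,interpolation=cv2.INTER_CUBIC)[:,:,::-1]
b=cv2.resize(S["pixels"][195:305,230:370],None,fx=5,fy=5,interpolation=cv2.INTER_CUBIC)[:,:,::-1]
cv2.imwrite("pics/ca.png",a);cv2.imwrite("pics/cb.png",b)
E
```

```text
green T []
green S []
black T [(array([313.20168067, 232.94957983]), np.int32(119), array([13, 14], dtype=int32))]
black S [(array([263.464, 267.536]), np.int32(250), array([20, 18], dtype=int32))]
level [449.25828044 282.07347733  24.        ] side [453.1985905  260.89134384  24.        ]
knob [447.7659567  -81.48247018  77.        ] [453.39922871 -82.5727503   77.        ]
cup [586.96744249 -69.36952118 185.        ] [600.54410933 -77.41115761 185.        ]
```

View pics/ca.png

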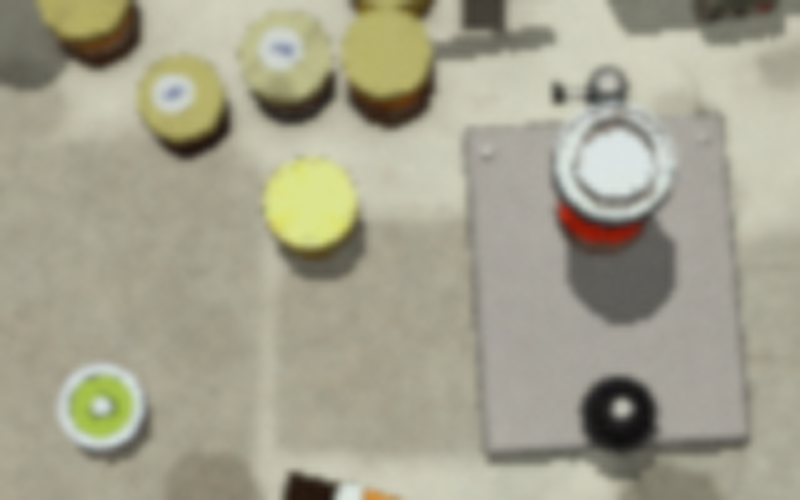

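View pics/cb.png

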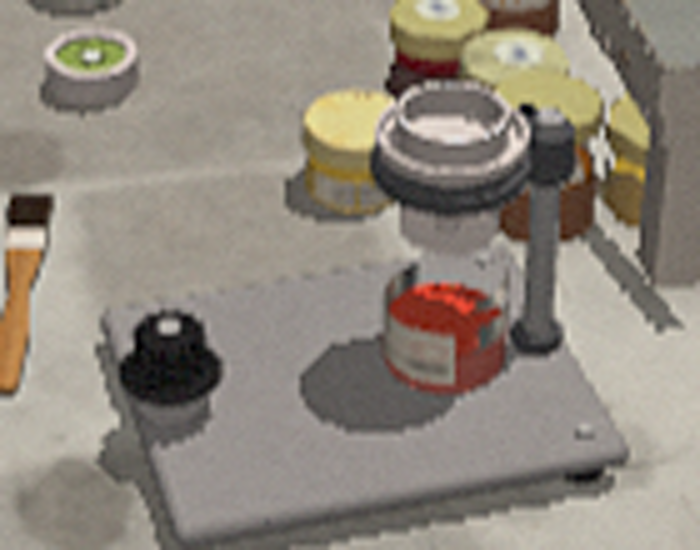

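The crops show the level window centre at top (101,406) and side (91,54). The cup rim is centred at (615,161) and (453,113), and the knob's white dot is at (621,407) and (170,325). Next I'll triangulate.

```bash
python3 - <<'E'
from h import *
T=dict(np.load("pics/top0.png.npz"));S=dict(np.load("pics/side0.png.npz"))
f=lambda x,y,ox,oy:((x+.5)/5-.5+ox,(y+.5)/5-.5+oy)
P={}
for n,a,b,z in(("level",(101,406),(91,54),24),("cup",(615,161),(453,113),185),("dot",(621,407),(170,325),78),("jarb",(311,202),(353,119),50)):
    u=f(*a,190,150);v=f(*b,230,195)
    c1,d1=ray(T,*u);c2,d2=ray(S,*v)
    A=np.stack([d1,-d2],1);s=np.linalg.lstsq(A,c2-c1,rcond=None)[0]
    print(n,((c1+d1*s[0])+(c2+d2*s[1]))/2,"gap",np.linalg.norm(c1+d1*s[0]-c2-d2*s[1]),"T@z",onz(T,*u,z)[:2],"S@z",onz(S,*v,z)[:2])
E
```

```text
level [453.74882704 283.68245979  19.86611668] gap 2.6995452612870734 T@z [451.74209926 282.92461145] S@z [454.46933617 277.18124949]
cup [599.96345774 -68.8646787  177.93266614] gap 7.154739140294648 T@z [594.28306755 -68.02021686] S@z [600.8086219  -78.40393511]
dot [453.45832921 -81.04992865  73.4170471 ] gap 3.3413807037344516 T@z [451.03160307 -80.70168383] S@z [454.38522456 -86.61934481]
jarb [598.65882317 138.1587391   44.87701689] gap 0.4421715530913689 T@z [597.11762797 137.76064456] S@z [597.12178135 130.43360533]
```

>>> {"fn": "send_rows", "kwargs": {
  "series": [
    {"dx": -4,"dy": -2.8,"az": -0.1,"hand": 0},
    {"dx": -8,"dy": -5.6,"az": -0.2,"hand": 0},
    {"dx": -12,"dy": -8.4,"az": -0.3,"hand": 0},
    {"dx": -16,"dy": -11.2,"az": -0.366,"hand": 0},
    {"dx": -20,"dy": -14,"az": -0.366,"hand": 0},
    {"dx": -24,"dy": -16.8,"az": -0.366,"hand": 0},
    {"dx": -28,"dy": -19.6,"az": -0.366,"hand": 0},
    {"dx": -32,"dy": -22.2,"dz": 4,"az": -0.366,"hand": 0},
    {"dx": -32,"dy": -22.2,"dz": 8,"az": -0.366,"hand": 0},
    {"dx": -32,"dy": -22.2,"dz": 12,"az": -0.366,"hand": 0}
  ]
}}

```text
invalid input at $.series[0]: expected keys ax, ay, az, dx, dy, dz, hand
```

```bash
cat >> h.py <<'E'
from scipy.spatial.transform import Rotation as Ro
def go(p,yaw=np.pi):
    s=read_state(); R=Ro.from_euler("xyz",s["tool_rot"]); d=R.inv().apply(np.array(p)-s["eef_pos"])/10
    rv=(R.inv()*Ro.from_euler("xyz",[np.pi,0,yaw])).as_rotvec()
    print("t",round(s["clock"],2),"pos",s["eef_pos"].round(1),"rot",s["tool_rot"].round(3),"w",round(s["width"],1),"F",s["force"].round(1),"q",s["qpos"].round(2)); print("d cm",d.round(2),"a",rv.round(3))
E
python3 -c "
from h import *
go([453,283,4])"
```

```text
t 0.1 pos [233.5 606.  230.5] rot [-3.14   0.     2.774] w 85.5 F [-0.6  0.3 -0.1] q [-1.27  0.63  0.04  1.52 -0.03  1.   -0.02]
d cm [-32.1  -22.21  22.69] a [-0.002 -0.    -0.368]
```

All keys are needed in each row.

>>> {"fn": "send_rows", "kwargs": {
  "series": [
    {"ax": 0,"ay": 0,"az": -0.1,"dx": -4,"dy": -2.8,"dz": 0,"hand": 0},
    {"ax": 0,"ay": 0,"az": -0.2,"dx": -8,"dy": -5.6,"dz": 0,"hand": 0},
    {"ax": 0,"ay": 0,"az": -0.3,"dx": -12,"dy": -8.4,"dz": 0,"hand": 0},
    {"ax": 0,"ay": 0,"az": -0.368,"dx": -16,"dy": -11.2,"dz": 0,"hand": 0},
    {"ax": 0,"ay": 0,"az": -0.368,"dx": -20,"dy": -14,"dz": 0,"hand": 0},
    {"ax": 0,"ay": 0,"az": -0.368,"dx": -24,"dy": -16.8,"dz": 0,"hand": 0},
    {"ax": 0,"ay": 0,"az": -0.368,"dx": -28,"dy": -19.6,"dz": 0,"hand": 0},
    {"ax": 0,"ay": 0,"az": -0.368,"dx": -32.1,"dy": -22.2,"dz": 4,"hand": 0},
    {"ax": 0,"ay": 0,"az": -0.368,"dx": -32.1,"dy": -22.2,"dz": 8,"hand": 0},
    {"ax": 0,"ay": 0,"az": -0.368,"dx": -32.1,"dy": -22.2,"dz": 12,"hand": 0}
  ]
}}

```text
clock: 1.1
eef_pos: [455.1, 280.8, 109.8]
tool_rot: [-3.14, 0.001, 3.137]
force: [-0.6, 0.8, -0.0]
width: 85.5
gripper_force: 0.0
```

```bash
python3 -c "
from h import *
go([453,283,4])"
```

```text
t 1.1 pos [455.1 280.8 109.8] rot [-3.140e+00  1.000e-03  3.137e+00] w 85.5 F [-0.6  0.8 -0. ] q [-0.58  0.64 -0.04  1.95  0.05  0.55  0.91]
d cm [ 0.22  0.23 10.58] a [-0.001  0.001 -0.005]
```

>>> {"fn": "send_rows", "kwargs": {
  "series": [
    {"ax": 0,"ay": 0,"az": -0.004,"dx": 0.2,"dy": 0.2,"dz": 3,"hand": 0},
    {"ax": 0,"ay": 0,"az": -0.004,"dx": 0.2,"dy": 0.2,"dz": 6,"hand": 0},
    {"ax": 0,"ay": 0,"az": -0.004,"dx": 0.2,"dy": 0.2,"dz": 8.5,"hand": 0},
    {"ax": 0,"ay": 0,"az": -0.004,"dx": 0.2,"dy": 0.2,"dz": 9.7,"hand": 0},
    {"ax": 0,"ay": 0,"az": -0.004,"dx": 0.2,"dy": 0.2,"dz": 10.3,"hand": 0},
    {"ax": 0,"ay": 0,"az": -0.004,"dx": 0.2,"dy": 0.2,"dz": 10.3,"hand": 0}
  ]
}}

```text
clock: 1.7
eef_pos: [451.3, 285.9, 8.1]
tool_rot: [-3.141, -0.0, -3.137]
force: [-0.6, -0.3, -0.4]
width: 85.3
gripper_force: 0.0
```

```bash
python3 - <<'E'
from h import *
go([453,283,4])
T=grab("top","pics/top1.png");S=grab("side","pics/side1.png")
a=cv2.resize(T["pixels"][205:255,180:240],None,fx=6.6,fy=8,interpolation=cv2.INTER_CUBIC)
b=cv2.resize(S["pixels"][165:225,220:280],None,fx=6.6,fy=6.6,interpolation=cv2.INTER_CUBIC)
c=np.hstack([cv2.resize(a,(396,396)),b]);cv2.imwrite("pics/c1.png",c[:,:,::-1])
E
```

```text
t 1.7 pos [451.3 285.9   8.1] rot [-3.141 -0.    -3.137] w 85.3 F [-0.6 -0.3 -0.4] q [-0.6   0.82 -0.03  1.99  0.07  0.34  0.89]
d cm [-0.16 -0.29  0.41] a [-0.    -0.     0.004]
```

View pics/c1.png

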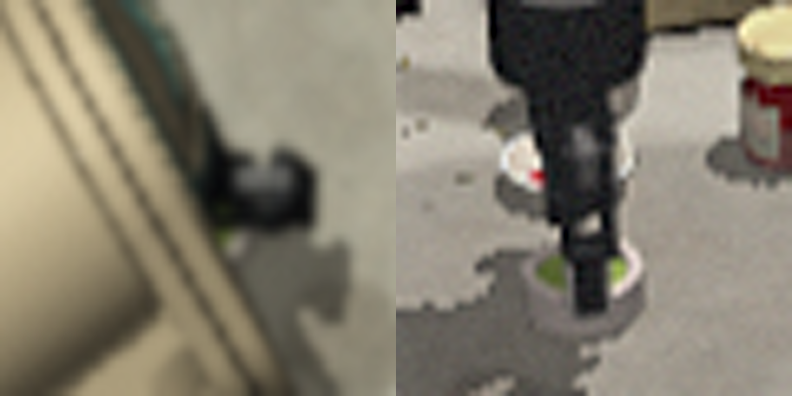

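The side view shows the near finger in line with the level, at column (590) against (585). I'll correct the few mm and close.

>>> {"fn": "send_rows", "kwargs": {
  "series": [
    {"ax": 0,"ay": 0,"az": 0,"dx": -0.15,"dy": -0.3,"dz": 0.3,"hand": 0},
    {"ax": 0,"ay": 0,"az": 0,"dx": -0.15,"dy": -0.3,"dz": 0.3,"hand": 0},
    {"ax": 0,"ay": 0,"az": 0,"dx": -0.15,"dy": -0.3,"dz": 0.3,"hand": 0.5},
    {"ax": 0,"ay": 0,"az": 0,"dx": -0.15,"dy": -0.3,"dz": 0.3,"hand": 1},
    {"ax": 0,"ay": 0,"az": 0,"dx": -0.15,"dy": -0.3,"dz": 0.3,"hand": 1},
    {"ax": 0,"ay": 0,"az": 0,"dx": -0.15,"dy": -0.3,"dz": 0.3,"hand": 1},
    {"ax": 0,"ay": 0,"az": 0,"dx": -0.15,"dy": -0.3,"dz": 0.3,"hand": 1},
    {"ax": 0,"ay": 0,"az": 0,"dx": -0.15,"dy": -0.3,"dz": 0.3,"hand": 1}
  ]
}}

```text
clock: 2.6
eef_pos: [453.0, 282.9, 6.1]
tool_rot: [3.142, 0.0, -3.137]
force: [-1.1, -1.3, 6.9]
width: 57.5
gripper_force: 62.9
```

```bash
python3 -c "
from h import *
go([600,-70,250])"
```

```text
t 2.6 pos [453.  282.9   6.1] rot [ 3.142  0.    -3.137] w 57.5 F [-1.1 -1.3  6.9] q [-0.59  0.82 -0.03  1.99  0.07  0.33  0.9 ]
d cm [-14.56 -35.35 -24.39] a [0.    0.    0.004]
```

>>> {"fn": "send_rows", "kwargs": {
  "series": [
    {"ax": 0,"ay": 0,"az": 0,"dx": 0,"dy": 0,"dz": -2,"hand": 1},
    {"ax": 0,"ay": 0,"az": 0,"dx": 0,"dy": 0,"dz": -5,"hand": 1},
    {"ax": 0,"ay": 0,"az": 0,"dx": 0,"dy": 0,"dz": -9,"hand": 1},
    {"ax": 0,"ay": 0,"az": 0,"dx": 0,"dy": 0,"dz": -13,"hand": 1},
    {"ax": 0,"ay": 0,"az": 0,"dx": 0,"dy": 0,"dz": -17,"hand": 1},
    {"ax": 0,"ay": 0,"az": 0,"dx": 0,"dy": 0,"dz": -21,"hand": 1},
    {"ax": 0,"ay": 0,"az": 0,"dx": 0,"dy": 0,"dz": -24.5,"hand": 1},
    {"ax": 0,"ay": 0,"az": 0,"dx": -1,"dy": -3,"dz": -24.5,"hand": 1},
    {"ax": 0,"ay": 0,"az": 0,"dx": -2.5,"dy": -6.5,"dz": -24.5,"hand": 1},
    {"ax": 0,"ay": 0,"az": 0,"dx": -4,"dy": -10,"dz": -24.5,"hand": 1}
  ]
}}

```text
clock: 3.6
eef_pos: [493.2, 182.3, 250.6]
tool_rot: [3.142, 0.0, -3.136]
force: [0.8, 0.1, -2.1]
width: 57.4
gripper_force: 64.9
```

>>> {"fn": "send_rows", "kwargs": {
  "series": [
    {"ax": 0,"ay": 0,"az": 0,"dx": -2,"dy": -4,"dz": 0,"hand": 1},
    {"ax": 0,"ay": 0,"az": 0,"dx": -4,"dy": -8,"dz": 0,"hand": 1},
    {"ax": 0,"ay": 0,"az": 0,"dx": -6,"dy": -12,"dz": 0,"hand": 1},
    {"ax": 0,"ay": 0,"az": 0,"dx": -8,"dy": -16,"dz": 0,"hand": 1},
    {"ax": 0,"ay": 0,"az": 0,"dx": -9.5,"dy": -20,"dz": 0,"hand": 1},
    {"ax": 0,"ay": 0,"az": 0,"dx": -10.5,"dy": -23.5,"dz": 0,"hand": 1},
    {"ax": 0,"ay": 0,"az": 0,"dx": -10.5,"dy": -25.3,"dz": 0,"hand": 1},
    {"ax": 0,"ay": 0,"az": 0,"dx": -10.5,"dy": -25.3,"dz": 0,"hand": 1},
    {"ax": 0,"ay": 0,"az": 0,"dx": -10.5,"dy": -25.3,"dz": 0,"hand": 1},
    {"ax": 0,"ay": 0,"az": 0,"dx": -10.5,"dy": -25.3,"dz": 0,"hand": 1}
  ]
}}

```text
clock: 4.6
eef_pos: [599.1, -67.1, 250.2]
tool_rot: [3.14, -0.001, -3.135]
force: [-0.9, 0.5, -1.1]
width: 57.3
gripper_force: 64.8
```

```bash
python3 - <<'E'
from h import *
go([600,-70,250])
T=grab("top","pics/top2.png");S=grab("side","pics/side2.png")
a=cv2.resize(T["pixels"][150:210,280:340],(396,396),interpolation=cv2.INTER_CUBIC)
b=cv2.resize(S["pixels"][160:240,280:360],(396,396),interpolation=cv2.INTER_CUBIC)
c=np.hstack([a,b]);cv2.imwrite("pics/c2.png",c[:,:,::-1])
E
```

```text
t 4.6 pos [599.1 -67.1 250.2] rot [ 3.140e+00 -1.000e-03 -3.135e+00] w 57.3 F [-0.9  0.5 -1.1] q [ 0.08  0.54 -0.02  1.63  0.01  0.97  1.63]
d cm [-0.09 -0.29  0.02] a [ 0.002 -0.001  0.007]
```

View pics/c2.png

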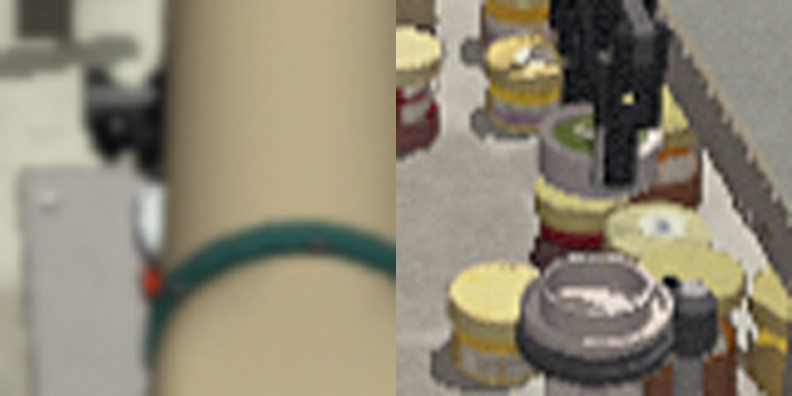

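The side view shows the level at crop columns 540–660 above the cup, whose gallery spans 519–675. The top camera is blocked by the forearm. I'll refine the edges from pixel profiles.

```bash
python3 - <<'E'
from h import *
S=dict(np.load("pics/side2.png.npz"))
g=S["pixels"].astype(int)
print("cols 302..342")
for v in (185,188,191,194,197,214,217,220,223,227,230): print(v,' '.join(f"{x}" for x in g[v,302:342].mean(1).astype(int)))
print("col rows 176..240")
for u in(313,316,321): print(u,' '.join(str(x) for x in g[176:240,u].mean(1).astype(int)))
def ext(x,y,z,r):
    a=np.linspace(0,2*np.pi,180); p=np.array([proj(S,[x+r*np.cos(t),y+r*np.sin(t),z]) for t in a]); return p.min(0).round(1),p.max(0).round(1)
for nm,c,r in(("level top",(599,-67,270),30),("level sh",(599,-67,248),30),("rim",(600,-70,185),28.5),("bore",(600,-70,185),25),("gal",(600,-70,173),39)): print(nm,*ext(*c,r))
print(proj(S,[599,-97,250]),proj(S,[599,-107,250]))
T=dict(np.load("pics/top0.png.npz"))
t=T["pixels"].astype(int)
print("top rows");
for v in (176,179,182,185,188): print(v,' '.join(str(x) for x in t[v,296:330].mean(1).astype(int)))
print("top col 313",' '.join(str(x) for x in t[165:200,313].mean(1).astype(int)))
S=T
for nm,c,r in(("rim",(600,-70,185),28.5),("gal",(600,-70,173),39),("bore",(600,-70,185),25),("lev",(453,283,26),30)): print("T",nm,*ext(*c,r))
E
```

```text
cols 302..342
185 95 105 98 105 103 101 112 132 133 121 85 81 80 83 127 143 100 88 41 64 40 34 35 26 35 29 17 12 27 44 51 125 154 165 143 149 137 79 84 81
188 145 146 142 148 152 188 158 96 129 133 117 85 74 75 81 81 62 65 83 108 32 34 24 41 27 11 50 125 167 236 212 158 84 96 97 93 103 100 96 80
191 166 156 158 155 158 158 131 81 91 104 106 115 121 131 129 128 119 89 89 114 28 31 32 36 29 28 69 153 141 95 94 71 84 102 89 109 109 125 103 84
194 160 154 153 153 155 157 140 79 95 99 104 107 110 108 110 115 115 86 100 105 26 29 35 42 20 39 73 115 106 108 103 130 139 136 133 132 131 124 98 78
197 163 164 162 155 156 158 156 166 147 133 103 101 106 111 112 111 112 93 98 87 56 38 51 42 62 63 99 111 122 88 86 86 83 77 65 56 57 62 48 85
214 192 165 188 203 197 180 153 52 122 131 103 101 107 110 110 112 115 114 117 112 114 112 108 105 97 96 149 196 198 164 167 169 177 173 175 168 168 166 169 170
217 194 195 201 200 153 111 106 115 94 90 94 97 102 107 105 107 112 109 111 110 112 116 121 107 102 100 94 80 106 200 159 154 69 1 25 99 183 179 173 142
220 199 201 203 119 92 134 129 87 102 157 134 12
[... 1795 characters left out ...]
82 166 167 167 158 143 180 212 213 187 178 205 221 224 225 224 225 225 225 224 225 225 225 224 217 197 200 214 212 198 178 164 161 160 160
185 166 165 166 157 130 148 197 212 188 169 193 217 224 224 225 224 224 225 223 224 224 224 219 201 185 195 210 198 165 155 160 163 163 161
188 167 167 166 164 146 113 121 181 210 204 168 131 140 174 200 206 206 206 208 201 175 150 136 141 162 189 176 141 144 158 162 162 162 162
top col 313 143 151 138 101 97 132 146 153 130 109 149 202 222 224 225 225 224 225 225 224 225 224 222 206 153 130 156 189 157 90 52 55 60 64 68
T rim [304.4 171.6] [322.1 188.7]
T gal [301.  169.6] [324.9 192.7]
T bore [305.5 172.7] [321.  187.6]
T lev [201.3 222. ] [218.2 238.8]
```

>>> {"fn": "send_rows", "kwargs": {
  "series": [
    {"ax": 0,"ay": 0,"az": 0.005,"dx": -0.05,"dy": -0.4,"dz": 1.5,"hand": 1},
    {"ax": 0,"ay": 0,"az": 0.005,"dx": -0.05,"dy": -0.4,"dz": 3,"hand": 1},
    {"ax": 0,"ay": 0,"az": 0.005,"dx": -0.05,"dy": -0.4,"dz": 4.5,"hand": 1},
    {"ax": 0,"ay": 0,"az": 0.005,"dx": -0.05,"dy": -0.4,"dz": 5.5,"hand": 1},
    {"ax": 0,"ay": 0,"az": 0.005,"dx": -0.05,"dy": -0.4,"dz": 5.5,"hand": 1},
    {"ax": 0,"ay": 0,"az": 0.005,"dx": -0.05,"dy": -0.4,"dz": 5.5,"hand": 1}
  ]
}}

```text
clock: 5.3
eef_pos: [600.2, -72.9, 195.6]
tool_rot: [3.141, 0.0, 3.142]
force: [-0.0, 0.1, -1.3]
width: 57.1
gripper_force: 64.8
```

```bash
python3 - <<'E'
from h import *
go([599.5,-71.3,187])
S=grab("side","pics/side3.png")
b=cv2.resize(S["pixels"][180:240,285:365],(800,600),interpolation=cv2.INTER_CUBIC)
cv2.imwrite("pics/c3.png",b[:,:,::-1])
E
```

```text
t 5.3 pos [600.2 -72.9 195.6] rot [3.141 0.    3.142] w 57.1 F [-0.   0.1 -1.3] q [ 0.09  0.6  -0.02  1.69  0.01  0.85  1.63]
d cm [0.07 0.16 0.86] a [ 0.  0. -0.]
```

View pics/c3.png

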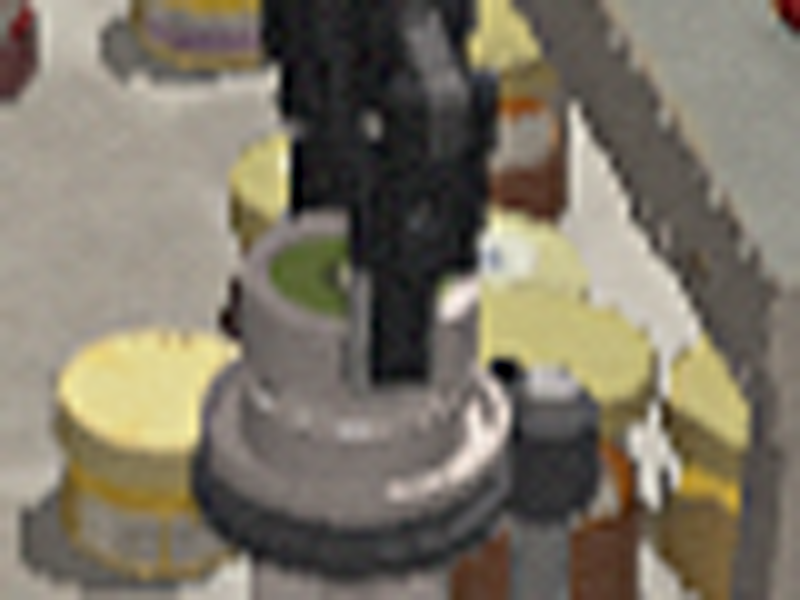

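The level hangs close over the cup: level centre at crop column 361, rim centre about 358. I'll lower it slowly and watch the force.

>>> {"fn": "send_rows", "kwargs": {
  "series": [
    {"ax": 0,"ay": 0,"az": 0,"dx": 0,"dy": 0.05,"dz": 0.2,"hand": 1},
    {"ax": 0,"ay": 0,"az": 0,"dx": 0,"dy": 0.05,"dz": 0.4,"hand": 1},
    {"ax": 0,"ay": 0,"az": 0,"dx": 0,"dy": 0.05,"dz": 0.5,"hand": 1},
    {"ax": 0,"ay": 0,"az": 0,"dx": 0,"dy": 0.05,"dz": 0.6,"hand": 1},
    {"ax": 0,"ay": 0,"az": 0,"dx": 0,"dy": 0.05,"dz": 0.6,"hand": 1}
  ]
}}

```text
clock: 5.85
eef_pos: [599.8, -72.9, 189.2]
tool_rot: [3.142, -0.0, 3.141]
force: [-0.7, 0.1, -1.8]
width: 57.0
gripper_force: 64.8
```

>>> {"fn": "send_rows", "kwargs": {
  "series": [
    {"ax": 0,"ay": 0,"az": 0,"dx": 0,"dy": 0,"dz": 0.1,"hand": 1},
    {"ax": 0,"ay": 0,"az": 0,"dx": 0,"dy": 0,"dz": 0.2,"hand": 1},
    {"ax": 0,"ay": 0,"az": 0,"dx": 0,"dy": 0,"dz": 0.25,"hand": 1},
    {"ax": 0,"ay": 0,"az": 0,"dx": 0,"dy": 0,"dz": 0.25,"hand": 1}
  ]
}}

```text
clock: 6.25
eef_pos: [600.1, -72.3, 186.8]
tool_rot: [3.141, 0.0, 3.141]
force: [0.1, 1.5, -1.4]
width: 57.4
gripper_force: 64.9
```

>>> {"fn": "send_rows", "kwargs": {
  "series": [
    {"ax": 0,"ay": 0,"az": 0,"dx": 0,"dy": 0,"dz": 0.1,"hand": 1},
    {"ax": 0,"ay": 0,"az": 0,"dx": 0,"dy": 0,"dz": 0.2,"hand": 1},
    {"ax": 0,"ay": 0,"az": 0,"dx": 0,"dy": 0,"dz": 0.2,"hand": 1}
  ]
}}

```text
clock: 6.55
eef_pos: [600.1, -72.4, 186.4]
tool_rot: [3.141, 0.001, 3.141]
force: [-3.5, 2.4, 9.0]
width: 57.4
gripper_force: 66.2
```

The TCP is at the expected seated height (about 187) with 9 N. I'll push slightly more, hold, release and retreat upward.

>>> {"fn": "send_rows", "kwargs": {
  "series": [
    {"ax": 0,"ay": 0,"az": 0,"dx": 0,"dy": 0,"dz": 0.05,"hand": 1},
    {"ax": 0,"ay": 0,"az": 0,"dx": 0,"dy": 0,"dz": 0.05,"hand": 1},
    {"ax": 0,"ay": 0,"az": 0,"dx": 0,"dy": 0,"dz": 0.05,"hand": 1}
  ]
}}

```text
clock: 6.85
eef_pos: [600.1, -72.4, 186.4]
tool_rot: [3.141, 0.001, 3.141]
force: [-4.1, 2.3, 13.4]
width: 57.5
gripper_force: 66.2
```

>>> {"fn": "send_rows", "kwargs": {
  "series": [
    {"ax": 0,"ay": 0,"az": 0,"dx": 0,"dy": 0,"dz": -0.2,"hand": 0.5},
    {"ax": 0,"ay": 0,"az": 0,"dx": 0,"dy": 0,"dz": -0.2,"hand": 0},
    {"ax": 0,"ay": 0,"az": 0,"dx": 0,"dy": 0,"dz": -0.2,"hand": 0},
    {"ax": 0,"ay": 0,"az": 0,"dx": 0,"dy": 0,"dz": -0.2,"hand": 0},
    {"ax": 0,"ay": 0,"az": 0,"dx": 0,"dy": 0,"dz": -0.2,"hand": 0},
    {"ax": 0,"ay": 0,"az": 0,"dx": 0,"dy": 0,"dz": -0.2,"hand": 0},
    {"ax": 0,"ay": 0,"az": 0,"dx": 0,"dy": 0,"dz": -0.2,"hand": 0}
  ]
}}

```text
clock: 7.55
eef_pos: [599.9, -73.0, 186.2]
tool_rot: [-3.142, -0.0, 3.141]
force: [-0.3, 0.1, -0.2]
width: 85.4
gripper_force: 0.0
```

>>> {"fn": "send_rows", "kwargs": {
  "series": [
    {"ax": 0,"ay": 0,"az": 0,"dx": 0,"dy": 0,"dz": -1.5,"hand": 0},
    {"ax": 0,"ay": 0,"az": 0,"dx": 0,"dy": 0,"dz": -3.5,"hand": 0},
    {"ax": 0,"ay": 0,"az": 0,"dx": 0,"dy": 0,"dz": -6,"hand": 0},
    {"ax": 0,"ay": 0,"az": 0,"dx": 3,"dy": -0.2,"dz": -6.5,"hand": 0},
    {"ax": 0,"ay": 0,"az": 0,"dx": 7,"dy": -0.5,"dz": -6.5,"hand": 0},
    {"ax": 0,"ay": 0,"az": 0,"dx": 11,"dy": -0.8,"dz": -5,"hand": 0},
    {"ax": 0,"ay": 0,"az": 0,"dx": 14.8,"dy": -1.0,"dz": -1,"hand": 0},
    {"ax": 0,"ay": 0,"az": 0,"dx": 14.8,"dy": -1.0,"dz": 3,"hand": 0},
    {"ax": 0,"ay": 0,"az": 0,"dx": 14.8,"dy": -1.0,"dz": 6.5,"hand": 0},
    {"ax": 0,"ay": 0,"az": 0,"dx": 14.8,"dy": -1.0,"dz": 7.5,"hand": 0}
  ]
}}

```text
clock: 8.55
eef_pos: [449.8, -82.6, 108.9]
tool_rot: [3.141, -0.005, 3.141]
force: [0.1, -0.0, 0.5]
width: 85.4
gripper_force: 0.0
```

```bash
python3 - <<'E'
from h import *
go([451.5,-83,55])
T=grab("top","pics/top4.png");S=grab("side","pics/side4.png")
a=cv2.resize(T["pixels"][160:240,270:350],(400,400),interpolation=cv2.INTER_CUBIC)
b=cv2.resize(S["pixels"][195:285,250:340],(400,400),interpolation=cv2.INTER_CUBIC)
cv2.imwrite("pics/c4.png",np.hstack([a,b])[:,:,::-1])
E
```

```text
t 8.55 pos [449.8 -82.6 108.9] rot [ 3.141 -0.005  3.141] w 85.4 F [ 0.1 -0.   0.5] q [ 0.13  0.57 -0.02  2.15  0.02  0.43  1.67]
d cm [-0.2  -0.05  5.39] a [ 0.001 -0.005 -0.001]
```

View pics/c4.png

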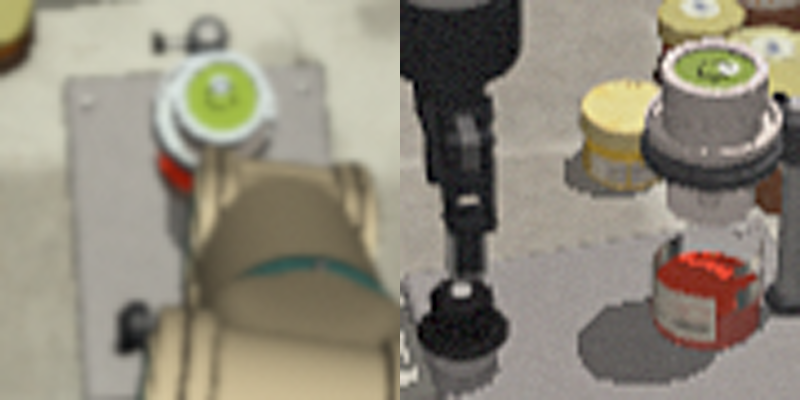

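Top and side views show the level seated on the cup. The bubble lies toward the column: top crop (220,85) against a window centre of (222,97). The fingers are in line with the knob at column 466 against 462, so I'll descend and grip.

>>> {"fn": "send_rows", "kwargs": {
  "series": [
    {"ax": 0,"ay": 0,"az": 0,"dx": -0.1,"dy": 0,"dz": 1.5,"hand": 0},
    {"ax": 0,"ay": 0,"az": 0,"dx": -0.1,"dy": 0,"dz": 3.5,"hand": 0},
    {"ax": 0,"ay": 0,"az": 0,"dx": -0.1,"dy": 0,"dz": 5,"hand": 0},
    {"ax": 0,"ay": 0,"az": 0,"dx": -0.1,"dy": 0,"dz": 5.4,"hand": 0},
    {"ax": 0,"ay": 0,"az": 0,"dx": -0.1,"dy": 0,"dz": 5.4,"hand": 0}
  ]
}}

```text
clock: 9.15
eef_pos: [453.8, -82.9, 58.0]
tool_rot: [-3.141, 0.001, 3.141]
force: [0.0, -0.0, -0.3]
width: 85.4
gripper_force: 0.0
```

>>> {"fn": "send_rows", "kwargs": {
  "series": [
    {"ax": 0,"ay": 0,"az": 0,"dx": 0,"dy": 0,"dz": 0,"hand": 0.4},
    {"ax": 0,"ay": 0,"az": 0,"dx": 0,"dy": 0,"dz": 0,"hand": 1},
    {"ax": 0,"ay": 0,"az": 0,"dx": 0,"dy": 0,"dz": 0,"hand": 1},
    {"ax": 0,"ay": 0,"az": 0,"dx": 0,"dy": 0,"dz": 0,"hand": 1},
    {"ax": 0,"ay": 0,"az": 0,"dx": 0,"dy": 0,"dz": 0,"hand": 1},
    {"ax": 0,"ay": 0,"az": 0,"dx": 0,"dy": 0,"dz": 0,"hand": 1},
    {"ax": 0,"ay": 0,"az": 0,"dx": 0,"dy": 0,"dz": 0,"hand": 1}
  ]
}}

```text
clock: 9.85
eef_pos: [453.3, -83.0, 58.1]
tool_rot: [-3.141, 0.001, 3.141]
force: [-1.5, -0.7, 7.4]
width: 34.0
gripper_force: 58.9
```

>>> {"fn": "send_rows", "kwargs": {
  "series": [
    {"ax": 0,"ay": 0,"az": 0.08,"dx": 0,"dy": 0,"dz": 0.05,"hand": 1},
    {"ax": 0,"ay": 0,"az": 0.2,"dx": 0,"dy": 0,"dz": 0.05,"hand": 1},
    {"ax": 0,"ay": 0,"az": 0.35,"dx": 0,"dy": 0,"dz": 0.05,"hand": 1},
    {"ax": 0,"ay": 0,"az": 0.5,"dx": 0,"dy": 0,"dz": 0.05,"hand": 1},
    {"ax": 0,"ay": 0,"az": 0.65,"dx": 0,"dy": 0,"dz": 0.05,"hand": 1},
    {"ax": 0,"ay": 0,"az": 0.8,"dx": 0,"dy": 0,"dz": 0.05,"hand": 1},
    {"ax": 0,"ay": 0,"az": 0.95,"dx": 0,"dy": 0,"dz": 0.05,"hand": 1},
    {"ax": 0,"ay": 0,"az": 1.1,"dx": 0,"dy": 0,"dz": 0.05,"hand": 1},
    {"ax": 0,"ay": 0,"az": 1.2,"dx": 0,"dy": 0,"dz": 0.05,"hand": 1},
    {"ax": 0,"ay": 0,"az": 1.2,"dx": 0,"dy": 0,"dz": 0.05,"hand": 1}
  ]
}}

```text
clock: 10.85
eef_pos: [453.5, -83.2, 58.0]
tool_rot: [3.14, 0.001, 1.938]
force: [-1.9, -0.6, 13.3]
width: 34.1
gripper_force: 59.4
```

>>> {"fn": "send_rows", "kwargs": {
  "series": [
    {"ax": 0,"ay": 0,"az": 0,"dx": 0,"dy": 0,"dz": 0,"hand": 1},
    {"ax": 0,"ay": 0,"az": 0,"dx": 0,"dy": 0,"dz": 0,"hand": 1},
    {"ax": 0,"ay": 0,"az": 0,"dx": 0,"dy": 0,"dz": 0,"hand": 1},
    {"ax": 0,"ay": 0,"az": 0,"dx": 0,"dy": 0,"dz": 0,"hand": 1},
    {"ax": 0,"ay": 0,"az": 0,"dx": 0,"dy": 0,"dz": 0,"hand": 1},
    {"ax": 0,"ay": 0,"az": 0,"dx": 0,"dy": 0,"dz": 0,"hand": 1},
    {"ax": 0,"ay": 0,"az": 0,"dx": 0,"dy": 0,"dz": 0,"hand": 1},
    {"ax": 0,"ay": 0,"az": 0,"dx": 0,"dy": 0,"dz": 0,"hand": 1},
    {"ax": 0,"ay": 0,"az": 0,"dx": 0,"dy": 0,"dz": 0,"hand": 1},
    {"ax": 0,"ay": 0,"az": 0,"dx": 0,"dy": 0,"dz": 0,"hand": 1}
  ]
}}

```text
clock: 11.85
eef_pos: [453.6, -83.2, 58.0]
tool_rot: [3.14, 0.001, 1.94]
force: [-1.8, -0.7, 13.2]
width: 34.2
gripper_force: 59.4
```

```bash
cat >> h.py <<'E'
def bub(im,box,fill_r=1.0):
    x0,y0,x1,y1=box; p=im["pixels"][y0:y1,x0:x1]; p=cv2.resize(p,None,fx=8,fy=8,interpolation=cv2.INTER_CUBIC)
    h=cv2.cvtColor(p,cv2.COLOR_RGB2HSV); m=cv2.inRange(h,(30,90,60),(50,255,255))
    cs=max(cv2.findContours(m,0,2)[0],key=cv2.contourArea); hull=cv2.convexHull(cs)
    e=cv2.fitEllipse(hull); w=np.zeros(m.shape,np.uint8); cv2.ellipse(w,(e[0],(e[1][0]*.93,e[1][1]*.93),e[2]),255,-1)
    b=p[:,:,2].astype(float)-.5*p[:,:,1]; b=np.clip(b-np.median(b[w>0])-15,0,None)*(w>0)
    yy,xx=np.mgrid[:b.shape[0],:b.shape[1]]; c=np.array([(b*xx).sum(),(b*yy).sum()])/b.sum()
    f=lambda q:(np.array(q)+.5)/8-.5+[x0,y0]
    return f(e[0]),np.array(e[1])/8,f(c),int(b.sum()/1000)
TB=(299,166,330,194); SB=(308,197,341,222)
def rep(im,box,z):
    e,s,c,n=bub(im,box); print("win",e.round(2),s.round(1),"bub",c.round(2),n,"off mm",(onz(im,*c,z)-onz(im,*e,z))[:2].round(1))
E
python3 - <<'E'
from h import *
go([453,-83,58])
T=dict(np.load("pics/top0.png.npz"));rep(T,(198,219,222,243),24)
S=dict(np.load("pics/side0.png.npz"));rep(S,(236,196,260,215),24)
T=dict(np.load("pics/top4.png.npz"));rep(T,TB,205)
S=dict(np.load("pics/side4.png.npz"));rep(S,SB,205)
T=grab("top","pics/top5.png");S=grab("side","pics/side5.png")
rep(T,TB,205);rep(S,SB,205)
E
```

```text
t 11.85 pos [453.6 -83.2  58. ] rot [3.14e+00 1.00e-03 1.94e+00] w 34.2 F [-1.8 -0.7 13.2] q [-0.04  0.69  0.23  2.18 -0.49  0.32  0.98]
d cm [ 0.04 -0.05  0.  ] a [ 1.000e-03  2.000e-03 -1.202e+00]
win [209.82 230.82] [11.6 12.2] bub [209.96 230.84] 69 off mm [-0.1 -0.5]
win [247.73 205.43] [ 5.9 13.2] bub [247.83 205.69] 35 off mm [ 0.1 -1.7]
win [313.91 178.93] [12.9 13.4] bub [313.52 176.48] 74 off mm [8.1 1.3]
win [320.38 209.97] [ 8.1 17.8] bub [323.49 209.96] 55 off mm [ 7.6 -1.3]
win [313.84 178.57] [12.9 13.4] bub [313.78 177.53] 71 off mm [3.5 0.2]
win [320.74 209.84] [ 8.1 17.7] bub [322.28 209.95] 59 off mm [ 3.6 -1.2]
```

The bubble moved from about 8 mm to 3.5 mm off, in both views, with 1.2 rad of turn. I'll turn about 1.0 rad more.

>>> {"fn": "send_rows", "kwargs": {
  "series": [
    {"ax": 0,"ay": 0,"az": 0.08,"dx": 0,"dy": 0,"dz": 0,"hand": 1},
    {"ax": 0,"ay": 0,"az": 0.2,"dx": 0,"dy": 0,"dz": 0,"hand": 1},
    {"ax": 0,"ay": 0,"az": 0.35,"dx": 0,"dy": 0,"dz": 0,"hand": 1},
    {"ax": 0,"ay": 0,"az": 0.5,"dx": 0,"dy": 0,"dz": 0,"hand": 1},
    {"ax": 0,"ay": 0,"az": 0.65,"dx": 0,"dy": 0,"dz": 0,"hand": 1},
    {"ax": 0,"ay": 0,"az": 0.8,"dx": 0,"dy": 0,"dz": 0,"hand": 1},
    {"ax": 0,"ay": 0,"az": 0.92,"dx": 0,"dy": 0,"dz": 0,"hand": 1},
    {"ax": 0,"ay": 0,"az": 1.0,"dx": 0,"dy": 0,"dz": 0,"hand": 1},
    {"ax": 0,"ay": 0,"az": 1.0,"dx": 0,"dy": 0,"dz": 0,"hand": 1}
  ]
}}

```text
clock: 12.85
eef_pos: [453.5, -83.2, 58.0]
tool_rot: [3.14, -0.001, 0.938]
force: [-1.4, 0.6, 14.1]
width: 33.6
gripper_force: 59.5
```

>>> {"fn": "send_rows", "kwargs": {
  "series": [
    {"ax": 0,"ay": 0,"az": 0,"dx": 0,"dy": 0,"dz": 0,"hand": 1},
    {"ax": 0,"ay": 0,"az": 0,"dx": 0,"dy": 0,"dz": 0,"hand": 1},
    {"ax": 0,"ay": 0,"az": 0,"dx": 0,"dy": 0,"dz": 0,"hand": 1},
    {"ax": 0,"ay": 0,"az": 0,"dx": 0,"dy": 0,"dz": 0,"hand": 1},
    {"ax": 0,"ay": 0,"az": 0,"dx": 0,"dy": 0,"dz": 0,"hand": 1},
    {"ax": 0,"ay": 0,"az": 0,"dx": 0,"dy": 0,"dz": 0,"hand": 1},
    {"ax": 0,"ay": 0,"az": 0,"dx": 0,"dy": 0,"dz": 0,"hand": 1},
    {"ax": 0,"ay": 0,"az": 0,"dx": 0,"dy": 0,"dz": 0,"hand": 1},
    {"ax": 0,"ay": 0,"az": 0,"dx": 0,"dy": 0,"dz": 0,"hand": 1},
    {"ax": 0,"ay": 0,"az": 0,"dx": 0,"dy": 0,"dz": 0,"hand": 1}
  ]
}}

```text
clock: 13.85
eef_pos: [453.5, -83.1, 58.0]
tool_rot: [3.14, -0.002, 0.94]
force: [-2.5, -0.3, 14.1]
width: 33.6
gripper_force: 59.5
```

>>> {"fn": "send_rows", "kwargs": {
  "series": [
    {"ax": 0,"ay": 0,"az": 0,"dx": 0,"dy": 0,"dz": 0,"hand": 1},
    {"ax": 0,"ay": 0,"az": 0,"dx": 0,"dy": 0,"dz": 0,"hand": 1},
    {"ax": 0,"ay": 0,"az": 0,"dx": 0,"dy": 0,"dz": 0,"hand": 1},
    {"ax": 0,"ay": 0,"az": 0,"dx": 0,"dy": 0,"dz": 0,"hand": 1},
    {"ax": 0,"ay": 0,"az": 0,"dx": 0,"dy": 0,"dz": 0,"hand": 1},
    {"ax": 0,"ay": 0,"az": 0,"dx": 0,"dy": 0,"dz": 0,"hand": 1},
    {"ax": 0,"ay": 0,"az": 0,"dx": 0,"dy": 0,"dz": 0,"hand": 1},
    {"ax": 0,"ay": 0,"az": 0,"dx": 0,"dy": 0,"dz": 0,"hand": 1},
    {"ax": 0,"ay": 0,"az": 0,"dx": 0,"dy": 0,"dz": 0,"hand": 1},
    {"ax": 0,"ay": 0,"az": 0,"dx": 0,"dy": 0,"dz": 0,"hand": 1}
  ]
}}

```text
clock: 14.85
eef_pos: [453.5, -83.1, 58.0]
tool_rot: [3.14, -0.002, 0.94]
force: [-0.9, -0.1, 14.3]
width: 33.7
gripper_force: 59.5
```

```bash
python3 - <<'E'
from h import *
go([453,-83,58])
T=grab("top","pics/top6.png");S=grab("side","pics/side6.png")
rep(T,TB,205);rep(S,SB,205)
a=cv2.resize(T["pixels"][160:240,270:350],(400,400),interpolation=cv2.INTER_CUBIC)
b=cv2.resize(S["pixels"][195:285,250:340],(400,400),interpolation=cv2.INTER_CUBIC)
cv2.imwrite("pics/c6.png",np.hstack([a,b])[:,:,::-1])
E
```

```text
t 14.85 pos [453.5 -83.1  58. ] rot [ 3.14e+00 -2.00e-03  9.40e-01] w 33.7 F [-0.9 -0.1 14.3] q [-0.2   0.73  0.48  2.18 -0.86  0.42  0.35]
d cm [-0.02 -0.05  0.  ] a [ 3.000e-03  1.000e-03 -2.202e+00]
win [313.82 178.24] [12.9 13.5] bub [313.7  178.09] 96 off mm [0.5 0.4]
win [321.08 209.71] [ 8.  17.8] bub [321.66 209.99] 68 off mm [ 1.1 -1.5]
```

View pics/c6.png

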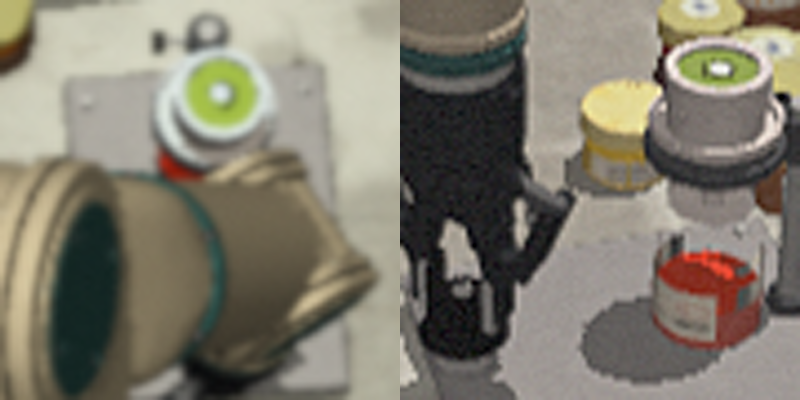

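The bubble is inside the ring in both views, about 0.5–1 mm to the column side. A small trim, then I'll settle and check.

>>> {"fn": "send_rows", "kwargs": {
  "series": [
    {"ax": 0,"ay": 0,"az": 0.08,"dx": 0,"dy": 0,"dz": 0,"hand": 1},
    {"ax": 0,"ay": 0,"az": 0.16,"dx": 0,"dy": 0,"dz": 0,"hand": 1},
    {"ax": 0,"ay": 0,"az": 0.2,"dx": 0,"dy": 0,"dz": 0,"hand": 1},
    {"ax": 0,"ay": 0,"az": 0.2,"dx": 0,"dy": 0,"dz": 0,"hand": 1},
    {"ax": 0,"ay": 0,"az": 0.2,"dx": 0,"dy": 0,"dz": 0,"hand": 1},
    {"ax": 0,"ay": 0,"az": 0.2,"dx": 0,"dy": 0,"dz": 0,"hand": 1},
    {"ax": 0,"ay": 0,"az": 0.2,"dx": 0,"dy": 0,"dz": 0,"hand": 1},
    {"ax": 0,"ay": 0,"az": 0.2,"dx": 0,"dy": 0,"dz": 0,"hand": 1},
    {"ax": 0,"ay": 0,"az": 0.2,"dx": 0,"dy": 0,"dz": 0,"hand": 1},
    {"ax": 0,"ay": 0,"az": 0.2,"dx": 0,"dy": 0,"dz": 0,"hand": 1}
  ]
}}

```text
clock: 15.95
eef_pos: [453.5, -83.1, 58.0]
tool_rot: [3.14, -0.002, 0.74]
force: [-2.0, -0.9, 13.6]
width: 34.1
gripper_force: 59.5
```

>>> {"fn": "send_rows", "kwargs": {
  "series": [
    {"ax": 0,"ay": 0,"az": 0,"dx": 0,"dy": 0,"dz": 0,"hand": 1},
    {"ax": 0,"ay": 0,"az": 0,"dx": 0,"dy": 0,"dz": 0,"hand": 1},
    {"ax": 0,"ay": 0,"az": 0,"dx": 0,"dy": 0,"dz": 0,"hand": 1},
    {"ax": 0,"ay": 0,"az": 0,"dx": 0,"dy": 0,"dz": 0,"hand": 1},
    {"ax": 0,"ay": 0,"az": 0,"dx": 0,"dy": 0,"dz": 0,"hand": 1},
    {"ax": 0,"ay": 0,"az": 0,"dx": 0,"dy": 0,"dz": 0,"hand": 1},
    {"ax": 0,"ay": 0,"az": 0,"dx": 0,"dy": 0,"dz": 0,"hand": 1},
    {"ax": 0,"ay": 0,"az": 0,"dx": 0,"dy": 0,"dz": 0,"hand": 1},
    {"ax": 0,"ay": 0,"az": 0,"dx": 0,"dy": 0,"dz": 0,"hand": 1},
    {"ax": 0,"ay": 0,"az": 0,"dx": 0,"dy": 0,"dz": 0,"hand": 1}
  ]
}}

```text
clock: 16.95
eef_pos: [453.5, -83.1, 58.0]
tool_rot: [3.14, -0.002, 0.74]
force: [-0.9, 0.0, 14.0]
width: 33.8
gripper_force: 59.5
```

```bash
python3 - <<'E'
from h import *
go([453,-83,58])
rep(grab("top","pics/top7.png"),TB,205);rep(grab("side","pics/side7.png"),SB,205)
E
```

```text
t 16.95 pos [453.5 -83.1  58. ] rot [ 3.14e+00 -2.00e-03  7.40e-01] w 33.8 F [-0.9  0.  14. ] q [-0.23  0.75  0.53  2.18 -0.92  0.45  0.22]
d cm [-0.03 -0.04  0.  ] a [ 0.003  0.    -2.402]
win [313.8  178.18] [12.8 13.5] bub [313.67 178.12] 99 off mm [0.2 0.4]
win [321.24 209.68] [ 8.  17.8] bub [321.51 209.98] 69 off mm [ 0.3 -1.5]
```

The bubble is centred to within about 0.5 mm, with a 14 N press and the grip held, so I'm handing in.

```bash
python3 -c "
from h import *
print(finish_job())"
```

```text
the job is handed in; nothing more can be done
None
```

I've handed the job in: the level is seated on the cup and let go, and the arm is gripping the front knob and pressing it with about 14 N. The bubble measures about 0.5 mm from the ring's centre in the top view (the side view, which reads about 1.5 mm off sideways even with the level flat, agrees along the screw's tilt); no verdict came back.

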